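Pack the date cakes down the gift tube

ROBOT

A 7-joint arm with a two-finger parallel gripper is mounted at the origin on the work surface. World frame = base frame: x ahead of the robot, y to its left, z up, the work surface at z = 0. Lengths are in m, angles in rad, forces in N, time in s.
With the tool pointing down it reaches from about 0.35 to 0.9 m from the base axis. Payload 8.1 kg.
Tool frame: the origin (TCP) lies at the very end of the fingers, on their centre line; the grasp point (between the pads) lies grip_point_offset behind it (grip_point_offset is the distance from the TCP to the grasp point, in m); z points along the fingers, y is the direction in which the jaws open and shut (so a half turn about z gives the same grasp; the last joint's range is limited). The gripper opens to 92 mm and grips with 3 to 60 N. Pads are 19 mm wide; open, the fingers measure 130 mm over their backs; the gripper's body (75 mm by 190 mm) begins 47 mm behind the grasp point.
Start: joints at [-1.384, 0.434, 0.025, 1.573, -0.012, 1.134, -0.075], TCP at [0.179, 0.599, 0.227] pointing down, gripper open.
Joint ranges: [-2.62, 2.62], [-0.44, 2.09], [-1.27, 1.32], [0.08, 2.57], [-1.32, 4.46], [0.12, 2], [-2.74, 2.74]. Speed limits (rad/s): [2.22, 2.22, 3.01, 3.01, 3.14, 3.14, 3.14].

INTERFACE

Orientations are given as a rotation vector (axis times angle).
In Python, from cell import * gives the robot as it stands.
- The arm moves only by the tool drive_tool, never from a script. Its argument "increments" is a list of rows, each an object of numbers: "grip": the gripper's target within -1 to 1 (shut at 1, half-way at 0, fully open at -1); "tx", "ty", "tz": the shift along the world's x, y, z normalised to -1 to 1, where 1 is 400 mm; "turn": the turn about the world's z normalised to -1 to 1, where 1 is 60 degrees. In form: [{"grip": .., "tx": .., "ty": .., "tz": .., "turn": ..}, ...]. A call has 1 to 20 rows; each row is the pose to reach, as a shift and turn from the pose measured when the call began; what a row does not reach only later rows make up. A row lasts 1/10 s, in which the tool goes at most 50 mm and 8.59 degrees, less where a joint would pass 70% of its speed; a pose out of reach is approached as far as the arm can. A call with a number of a shift or a turn outside -1 to 1 is refused whole. A call with a gripper value outside its range is refused whole. The fingers move at their own pace and stop on an object; "newtons" is the grip in N (left out, the last holds). Time passes only in rows, so rows that repeat a pose let the fingers close. It gives the time, the measured TCP pose, the force and the opening at its end, in the units of the state.
- observe(): the state, without advancing time (a new reading comes with each control period).
- get_image(name): name is "side" or "top" or "wrist"; returns the picture (384x512x3 uint8, red, green, blue); there is no depth.
- camera_info(name): a dict with "fx", "fy", "cx", "cy" (pixels), "eye" and "rotation" of the camera in the world; the wrist camera has in their place "hand_eye" (4x4, takes a point from camera to tool coordinates, whose origin is the TCP and whose axes are the flange's). Camera axes: x right, y down, z forward; pixel columns grow to the right and rows downward; lengths in m; the calibration is good to about 2 mm. A picture is of the moment at which its call begins: read the wrist's pose just before it. camera_info takes no time and is no camera call.
- sign_off(): hands the job in, once; it reports no verdict.
The state is a dict: "clock": time; "joints": joint angles; "dq": joint speeds; "joint_efforts": joint torques, N m; "position": TCP position; "ee_rot": TCP orientation; "force": force on the tool from outside, world axes, zero at the start; "ft_torque": the same for the moment, N m; "width": opening from 0.0 (shut) to 1.0 (fully open).
Only numpy, scipy, OpenCV 4.12 (cv2) and the standard library are available. Lean on these libraries where they do the work, as an engineer would, in place of code of your own. Each camera call takes 0.05 s, during which the arm holds its last target. There are 200 camera calls.

TASK

Three pressed date cakes have stuck part-way down the open gift tube. Unhook the wooden pusher from its bracket and ram them down the tube with it until all three are hard against the bottom, bearing down firmly at the end without crushing them; then hang the pusher back in its bracket behind the lips, leaving the tube standing where it is and the other goods undisturbed.

Things in the scene. Friction and masses are not known exactly. Their poses are not given: they have to be found in the camera images.
- tube: Loose clear plastic gift tube, upright and open, red ring round its foot; the only tube without a cap. Outside diameter 60 mm, bore 54 mm (52 mm at its narrowest), 140 mm high, floor 4 mm thick, 0.2 kg without cakes. Origin: centre of the underside; z up along the axis. It slides or tips if struck on the rim.
- tube_mouth (a point): Centre of the tube's open top, on its axis, 140 mm above the table.
- cake_top (a point): Centre of the upper face of the top cake inside the tube; 88 mm above the tube's underside once all the cakes are home, 108 to 132 mm at the start.
- cake1 (a joint): Height (m) of the bottom cake above its packed place (0 = on the tube's floor). Each cake is a firm disc of pressed dates with a paper band, 50 mm diameter, 28 mm tall, 0.06 kg; a snug fit, it slides only along the tube and stays where it is left. About 2 N moves one, about 5 N all three; one pushes the next.
- cake2 (a joint): The same for the middle cake (0 = resting on cake 1 when that is home).
- cake3 (a joint): The same for the top cake (0 = resting on cake 2 when all are home). A firm press once they are down is 10 to 20 N; over 60 N crushes the cakes.
- pusher: Loose wooden pusher, about 0.22 kg, 190 mm long, hanging upright in the bracket with its origin 30 mm above the table. Origin: centre of its foot's underside; z up its axis. Foot 44 mm diameter, 16 mm tall; shaft 18 mm; dark collar 42 mm diameter at 110 to 118 mm; round handle 25 mm diameter at 118 to 182 mm, domed end. Grip the handle from above, about 150 mm above the origin.
- stand: Pusher bracket, fixed to the table: dark wooden base 110 x 120 mm, 14 mm thick; two upright steel rods 10 mm thick, 44 mm apart, whose axes stand 38 mm behind the origin, reach 144 mm and carry a flat steel fork, top face 140 mm high. Origin: on the table under the hanging pusher's axis; z up. The fork's open mouth faces the stand's own -x, roughly towards the robot.
- fork (a point): Point on the hanging pusher's axis level with the fork's top, 140 mm high. Prongs along -x, 16 mm wide, 6 mm thick, 28 mm apart along y (5 mm spare each side of the shaft); each tip, 30 to 35 mm along -x, turns up in a lip 9 mm above the fork's top. Hung, the pusher's collar rests on the prongs behind the lips; to free it lift it over the lips, then draw it along -x past the tips.
- packed_a: Bystander: packed tube with a red cap, 65 mm diameter over the cap, 146 mm high, loose. Origin: centre of the underside.
- packed_b: Bystander: another packed tube, the same as packed_a.
- jar_a: Bystander: jar of dates, red lid, 86 mm diameter, 137 mm high, loose. Origin: centre of the underside.
- jar_b: Bystander: jar of amber dates, black lid, 86 mm diameter, 137 mm high, loose. Origin as before.
- jar_c: Bystander: smaller jar, red lid, 76 mm diameter, 117 mm high, loose. Origin as before.
- tub: Bystander: flat black tub with a lid, 106 x 156 mm, 54 mm high, loose. Origin: centre of the underside.
Not all that is in view belongs to the job. What is shaped like the pusher but yellow is not meant.

How it is judged:
On the way, in this order (a step that is already met when the one before it is completed fails the run):
1. the pusher is unhooked: lifted over the lips and drawn clear of the fork (distance between pusher and stand above 0.085 m), for 0.1 s.
2. all three cakes within 2.5 mm of the bottom, the pusher bearing on the top one with more than 6 N in the upright tube (value of joint each of cake1, cake2, cake3 below 0.0025 m and contact force between pusher and cake3 above 6 N and angle between tube's own z axis and vertical below 0.05 rad), for 0.05 s.
At the end, for the whole second after the job is handed in: Cakes within 2.5 mm of their packed places; tube upright (3 degrees), within 40 mm of its start; pusher still, hanging by its collar behind the lips: within 12 mm fore and aft, 10 mm sideways, 4 mm in height of its hanging place, tilt under 4.5 degrees (value of joint each of cake1, cake2, cake3 below 0.0025 m and angle between tube's own z axis and vertical below 0.05 rad and height (world z) of tube below 0.004 m and distance of tube from where it was at the start of the episode below 0.04 m and x of pusher in the frame of stand between -0.012 and 0.012 m and y of pusher in the frame of stand between -0.01 and 0.01 m and z of pusher in the frame of stand between 0.026 and 0.034 m and angle between pusher's own z axis and vertical below 0.08 rad and linear speed of each of pusher, tube below 0.02 m/s); the robot touches nothing.
It fails at once if the cakes are crushed: the pusher bears on the top cake with more than 60 N (contact force between pusher and cake3 above 60 N).
It fails at once if the open tube is tipped by more than 20 degrees (angle between tube's own z axis and vertical above 0.35 rad).
It fails at once if a capped tube, jar or tub is knocked over or shifted by more than 40 mm (distance of any of packed_a, packed_b, jar_a, jar_b, jar_c, tub from where it was at the start of the episode above 0.04 m or angle between any of packed_a, packed_b, jar_a, jar_b, jar_c's own z axis and vertical above 0.35 rad).
It also fails if it takes over 67 s, if anything falls off the work surface, if the arm or the gripper's body presses on something with over 40 N, if the wrist force passes 120 N, or if a joint passes its speed limit or range.

## Working session

There is one attempt and no reset: what is moved stays moved. The work goes in short steps, Python scripts to look and compute and a tool call to move; the robot and the scene stay as the last step left them, time stands still between calls to the robot, and variables do not carry over. Pictures are saved under pics/ and viewed, about 8 in all and at most 12, crops included, and the job is handed in when it is done.

Besides the shell and the picture viewer there is one more tool, called after "Request:" in YAML: its name, and indented under it one key for each argument. drive_tool: Moves the arm, as the interface text tells. Its arguments: {"type":"object","properties":{"increments":{"type":"array","items":{"type":"object","properties":{"grip":{"type":"number"},"tx":{"type":"number"},"ty":{"type":"number"},"tz":{"type":"number"},"turn":{"type":"number"}}}},"newtons":{"type":"number"}},"required":["increments"]}

```bash
mkdir -p pics; python3 - <<'E'
from cell import *
import cv2,numpy as np
s=observe();print({k:np.round(v,3).tolist() for k,v in s.items()})
for n in("side","top"):
    cv2.imwrite(f"pics/{n}0.png",get_image(n)[:,:,::-1]);c=camera_info(n);print(n,{k:np.round(v,4).tolist() for k,v in c.items()})
print(camera_info("wrist"))
try: print(grip_point_offset)
except Exception as e: print(e)
E
```

```text
{'clock': 0.0, 'joints': [-1.384, 0.435, 0.025, 1.574, -0.012, 1.134, -0.075], 'dq': [-0.001, -0.001, -0.001, 0.001, -0.0, 0.0, 0.001], 'joint_efforts': [-0.0, -66.784, 0.985, -31.447, -0.061, 0.043, 0.0], 'position': [0.178, 0.598, 0.226], 'ee_rot': [-0.454, -3.109, 0.002], 'force': [0.076, 0.126, -0.084], 'ft_torque': [-0.06, -0.015, 0.05], 'width': 1.0}
side {'fx': 469.2564, 'fy': 469.2564, 'cx': 255.6169, 'cy': 186.7017, 'eye': [-0.3094, -0.7959, 0.8108], 'rotation': [-1.9896, 0.8177, -0.47]}
top {'fx': 430.9734, 'fy': 430.9734, 'cx': 263.0662, 'cy': 195.6532, 'eye': [0.3165, -0.0007, 1.2135], 'rotation': [-2.1223, 2.1227, -0.173]}
{'fx': 274.4369466369659, 'fy': 274.4369466369659, 'cx': 257.6314036583238, 'cy': 192.58351724406128, 'hand_eye': array([[-4.72325932e-04, -9.53666579e-01, -3.00865141e-01,
         8.18046674e-02],
       [ 9.99999845e-01, -3.61745722e-04, -4.23249612e-04,
         4.41735342e-04],
       [ 2.94802332e-04, -3.00865294e-01,  9.53666602e-01,
        -1.59248911e-01],
       [ 0.00000000e+00,  0.00000000e+00,  0.00000000e+00,
         1.00000000e+00]])}
0.0188
```

View pics/side0.png

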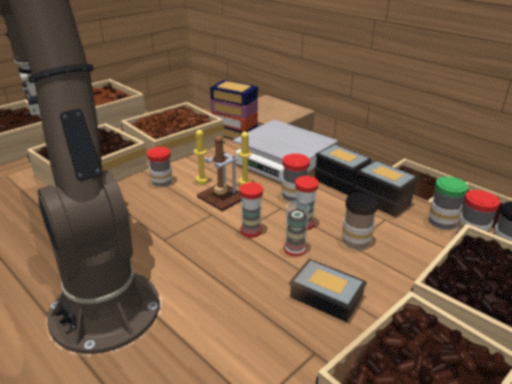

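View pics/top0.png

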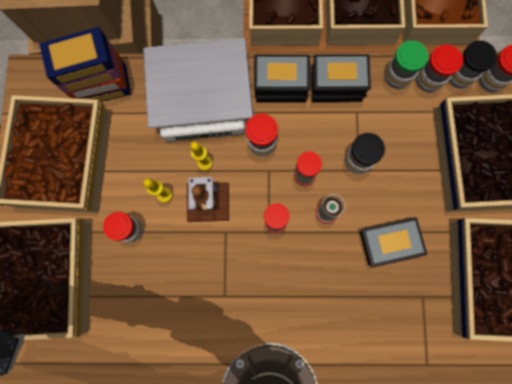

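The side view shows the brown pusher in its stand at about (220,165), the open tube with a red foot ring and no cap at (296,230), and the capped tubes at (251,208) and (306,200). In the top view the stand is at (207,197) and the open tube at (331,208). There are three pusher-shaped candidates in the top view: yellow at (200,155), yellow at (157,190) and brown in the bracket at (203,195). The brown one fits the description. I'll confirm it in an enlarged crop.

```bash
python3 - <<'E'
import cv2,numpy as np
t=cv2.imread("pics/top0.png");s=cv2.imread("pics/side0.png")
r=lambda im,x,y,w,h,W,H:cv2.resize(im[y:y+h,x:x+w],(W,H),interpolation=cv2.INTER_CUBIC)
a=np.hstack([r(t,170,160,70,70,400,400),r(t,300,180,60,60,400,400)])
b=np.hstack([r(s,190,130,70,84,400,200*0+200) if 0 else r(s,190,125,100,50,400,200),r(s,260,190,100,50,400,200)])
b=np.hstack([r(s,185,125,80,90,400,450)[:, :],r(s,256,180,80,90,400,450)])
o=np.vstack([a,b]);o=cv2.resize(o,(560,595));cv2.imwrite("pics/crop1.png",o)
E
```

```text
(no output)
```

View pics/crop1.png

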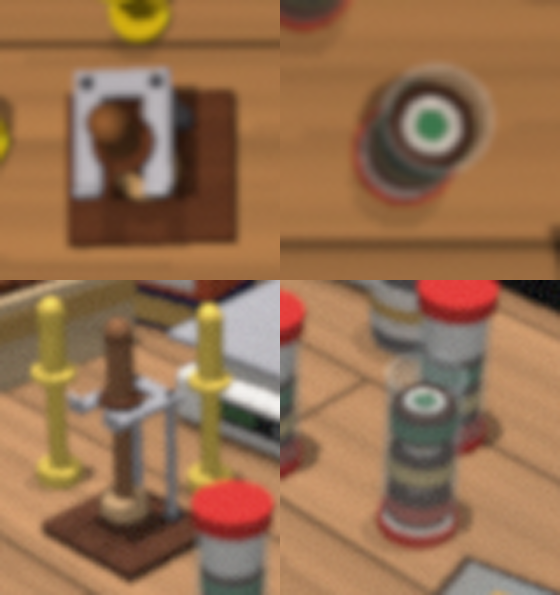

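The crop confirms it: the brown pusher hangs in the steel fork, with the rod tops at top-view px (191.5,180.8) and (209.3,180.0) and the handle dome near (197.5,191). The tube rim is at about (333.9,204.6).

```bash
cat > h.py <<'E'
import numpy as np,cv2
from scipy.spatial.transform import Rotation as R
from cell import *
def cam(n,s=None):
    c=camera_info(n)
    if n=="wrist":
        T=np.eye(4);T[:3,:3]=R.from_rotvec(s["ee_rot"]).as_matrix();T[:3,3]=s["position"];T=T@c["hand_eye"];return c,T[:3,:3],T[:3,3]
    r=np.array(c["rotation"]);r=R.from_rotvec(r).as_matrix() if r.size==3 else r
    return c,r,np.array(c["eye"])
def ray(n,p,z,s=None):
    c,r,e=cam(n,s);d=r@[(p[0]-c["cx"])/c["fx"],(p[1]-c["cy"])/c["fy"],1];return (e+d*(z-e[2])/d[2]).round(4)
def proj(n,P,s=None):
    c,r,e=cam(n,s);q=r.T@(np.array(P)-e);return (q[:2]/q[2]*c["fx"]+[c["cx"],c["cy"]]).round(1)
E
python3 - <<'E'
from h import *
a=ray("top",(191.5,180.8),.144);b=ray("top",(209.3,180),.144);d=b-a
yaw=np.arctan2(d[0],-d[1]);print(a,b,np.linalg.norm(d),"yaw",yaw) # stand +y is a side
x=np.array([np.cos(np.arctan2(-d[1]*0+ -(d[0]),1)),0]) if 0 else None
ys=(a-b)[:2]/np.linalg.norm(d[:2]);xs=np.array([ys[1],-ys[0]]);o=(a+b)[:2]/2-.038*xs
print("xs",xs,"stand o",o)
print("dome",ray("top",(197.5,191.2),.215),"side dome",ray("side",(185+120/3.5,125+(325-280)/3.5),.215))
print("tube",ray("top",(333.9,204.6),.14),ray("top",(332.6,206.8),.12),"side label",ray("side",(256+(425-280)/3.5,180+(400-280)/3.5),.12), "side rim",ray("side",(256+(422-280)/3.5,180+(375-280)/3.5),.14))
for n,p,z in[("packed1",(276,216),.146),("packed2",(309,162),.146),("jarA",(262,130),.137),("jarB",(368,149),.137),("jarC",(119,226),.117),("tub",(393,242),.054),("y1",(157,187),.2),("y2",(199,150),.2)]: print(n,ray("top",p,z))
E
```

```text
[0.5461 0.1966 0.144 ] [0.5481 0.1513 0.144 ] 0.045344128616613646 yaw 0.04412145760542186
xs [0.99902681 0.04410714] stand o [0.50913698 0.17227393]
dome [0.5057 0.1686 0.215 ] side dome [0.509  0.1718 0.215 ]
tube [ 0.4851 -0.1635  0.14  ] [ 0.4826 -0.1631  0.12  ] side label [ 0.4802 -0.164   0.12  ] side rim [ 0.4805 -0.1595  0.14  ]
packed1 [ 0.4556 -0.0177  0.146 ]
packed2 [ 0.5941 -0.1024  0.146 ]
jarA [0.6827 0.0177 0.137 ]
jarB [ 0.6306 -0.2557  0.137 ]
jarC [0.4338 0.3844 0.117 ]
tub [ 0.3974 -0.3312  0.054 ]
y1 [0.519  0.2691 0.2   ]
y2 [0.6109 0.1703 0.2   ]
```

Request:
drive_tool:
  increments:
    - {"grip": -1, "tz": 0.12, "turn": 0.1}
    - {"grip": -1, "tx": 0.7, "ty": -0.95, "tz": 0.19, "turn": 0.31}
    - {"grip": -1, "tx": 0.7, "ty": -0.95, "tz": 0.19, "turn": 0.31}
    - {"grip": -1, "tx": 0.7, "ty": -0.95, "tz": 0.19, "turn": 0.31}
    - {"grip": -1, "tx": 0.7, "ty": -0.95, "tz": 0.19, "turn": 0.31}
    - {"grip": -1, "tx": 0.7, "ty": -0.95, "tz": 0.19, "turn": 0.31}
    - {"grip": -1, "tx": 0.7, "ty": -0.95, "tz": 0.19, "turn": 0.31}
    - {"grip": -1, "tx": 0.7, "ty": -0.95, "tz": 0.19, "turn": 0.31}
    - {"grip": -1, "tx": 0.7, "ty": -0.95, "tz": 0.19, "turn": 0.31}
    - {"grip": -1, "tx": 0.7, "ty": -0.95, "tz": 0.19, "turn": 0.31}
    - {"grip": -1, "tx": 0.7, "ty": -0.95, "tz": 0.19, "turn": 0.31}
    - {"grip": -1, "tx": 0.7, "ty": -0.95, "tz": 0.19, "turn": 0.31}
    - {"grip": -1, "tx": 0.7, "ty": -0.95, "tz": 0.19, "turn": 0.31}
    - {"grip": -1, "tx": 0.7, "ty": -0.95, "tz": 0.19, "turn": 0.31}

```text
invalid input
```

```bash
python3 - <<'E'
from h import *
s=observe();print(s["position"],s["ee_rot"],s["clock"],s["dq"].round(3) if hasattr(s["dq"],"round") else s["dq"])
im=get_image("wrist")[:,:,::-1];cv2.imwrite("pics/w1.png",im);cv2.imwrite("pics/w1b.png",cv2.resize(im,(768,576),interpolation=cv2.INTER_CUBIC))
for P in[(.509,.172,.22),(.509,.172,.14),(.546,.195,.144),(.548,.151,.144)]:print(P,proj("wrist",P,s)*1.5)
print(R.from_rotvec(s["ee_rot"]).as_matrix().round(3))
E
```

```text
[0.1785063  0.5984883  0.22602895] [-4.53678981e-01 -3.10855802e+00  2.23266988e-03] 0.1 [-0.    -0.002  0.    -0.001  0.002 -0.001  0.002]
(0.509, 0.172, 0.22) [-24.6  872.85]
(0.509, 0.172, 0.14) [ 55.65 733.5 ]
(0.546, 0.195, 0.144) [ 93.6 758.1]
(0.548, 0.151, 0.144) [ 54.15 767.1 ]
[[-0.958  0.286 -0.   ]
 [ 0.286  0.958 -0.001]
 [-0.    -0.001 -1.   ]]
```

View pics/w1b.png

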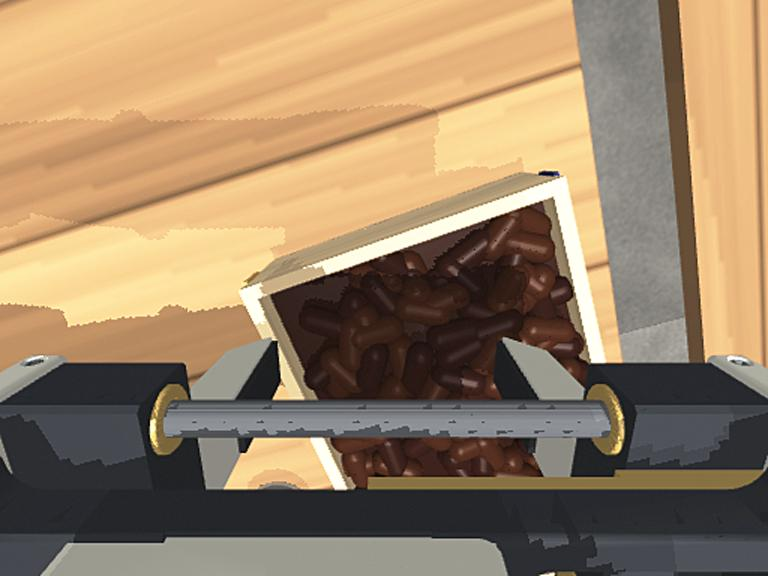

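The call was refused and the arm did not move; the wrist picture only shows the date crate under the start pose. I'll resend it with every key in each row.

Request:
drive_tool:
  increments:
    - {"grip": -1, "tx": 0, "ty": 0, "tz": 0.12, "turn": 0.1}
    - {"grip": -1, "tx": 0.7, "ty": -0.95, "tz": 0.19, "turn": 0.31}
    - {"grip": -1, "tx": 0.7, "ty": -0.95, "tz": 0.19, "turn": 0.31}
    - {"grip": -1, "tx": 0.7, "ty": -0.95, "tz": 0.19, "turn": 0.31}
    - {"grip": -1, "tx": 0.7, "ty": -0.95, "tz": 0.19, "turn": 0.31}
    - {"grip": -1, "tx": 0.7, "ty": -0.95, "tz": 0.19, "turn": 0.31}
    - {"grip": -1, "tx": 0.7, "ty": -0.95, "tz": 0.19, "turn": 0.31}
    - {"grip": -1, "tx": 0.7, "ty": -0.95, "tz": 0.19, "turn": 0.31}
    - {"grip": -1, "tx": 0.7, "ty": -0.95, "tz": 0.19, "turn": 0.31}
    - {"grip": -1, "tx": 0.7, "ty": -0.95, "tz": 0.19, "turn": 0.31}
    - {"grip": -1, "tx": 0.7, "ty": -0.95, "tz": 0.19, "turn": 0.31}
    - {"grip": -1, "tx": 0.7, "ty": -0.95, "tz": 0.19, "turn": 0.31}
    - {"grip": -1, "tx": 0.7, "ty": -0.95, "tz": 0.19, "turn": 0.31}
    - {"grip": -1, "tx": 0.7, "ty": -0.95, "tz": 0.19, "turn": 0.31}
  newtons: 30

```text
clock: 1.55
position: [0.4576, 0.2199, 0.3018]
ee_rot: [0.058, -3.14, 0.002]
force: [1.0, 0.5, 0.4]
width: 1.002
```

```bash
python3 - <<'E'
from h import *
s=observe()
im=get_image("wrist")[:,:,::-1];cv2.imwrite("pics/w1.png",im);cv2.imwrite("pics/w1b.png",cv2.resize(im,(768,576),interpolation=cv2.INTER_CUBIC))
for P in[(.509,.172,.22),(.509,.172,.14),(.546,.195,.144),(.548,.151,.144)]:print(P,proj("wrist",P,s)*1.5)
print(s["position"],s["clock"],R.from_rotvec(s["ee_rot"]).as_matrix().round(3))
E
```

```text
(0.509, 0.172, 0.22) [310.05 369.45]
(0.509, 0.172, 0.14) [327.15 323.1 ]
(0.546, 0.195, 0.144) [353.55 365.7 ]
(0.548, 0.151, 0.144) [302.25 366.15]
[0.4576171  0.21987919 0.30184711] 1.55 [[-0.999 -0.037 -0.001]
 [-0.037  0.999 -0.001]
 [ 0.001 -0.001 -1.   ]]
```

View pics/w1b.png

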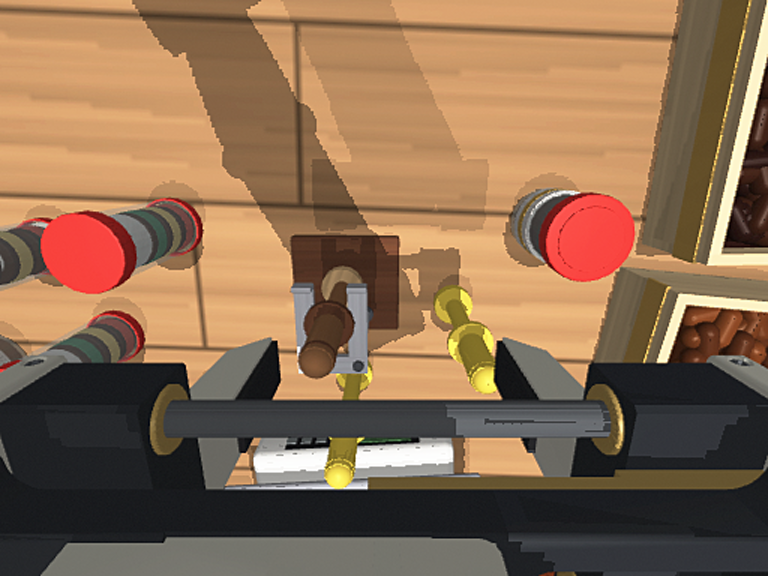

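The wrist view shows the pusher dome end at about (318,361) in the enlarged picture, the prong tips at (302,288) and (357,289), and the right rod at (358,366). This is close to the prediction.

```bash
python3 - <<'E'
from h import *
s=observe();q=lambda x,y,z:ray("wrist",(x/1.5,y/1.5),z,s)
print("dome",q(318,361,.214));a,b=q(302,288,.149),q(357,289,.149);print("tips",a,b,(a+b)/2,"rod",q(358,366,.144))
im=cv2.imread("pics/w1.png");hsv=cv2.cvtColor(im,cv2.COLOR_BGR2HSV)
# collar ellipse estimate; prong edges on row through px
for r in (200,205,210): print(r,[im[r,c].tolist() for c in range(194,250,3)])
E
```

```text
dome [0.5059 0.1764 0.214 ]
tips [0.476  0.1537 0.149 ] [0.4753 0.1974 0.149 ] [0.47565 0.17555 0.149  ] rod [0.5461 0.199  0.144 ]
200 [[112, 166, 225], [161, 154, 150], [161, 155, 155], [160, 154, 153], [159, 154, 153], [83, 81, 84], [36, 50, 82], [27, 40, 64], [31, 43, 61], [28, 39, 62], [37, 56, 83], [37, 57, 82], [23, 43, 70], [165, 159, 159], [165, 159, 159], [159, 155, 154], [163, 156, 157], [39, 45, 64], [28, 39, 60]]
205 [[127, 184, 237], [158, 150, 148], [159, 153, 153], [160, 156, 155], [109, 108, 112], [34, 50, 84], [32, 44, 70], [33, 44, 69], [31, 45, 71], [31, 44, 69], [29, 41, 66], [35, 49, 79], [12, 21, 40], [172, 166, 164], [164, 159, 159], [162, 156, 155], [162, 156, 156], [57, 52, 51], [26, 39, 63]]
210 [[122, 178, 229], [155, 148, 146], [156, 150, 149], [109, 109, 113], [36, 52, 86], [37, 56, 89], [28, 41, 67], [37, 57, 83], [36, 56, 82], [38, 57, 83], [28, 40, 62], [30, 41, 64], [39, 55, 87], [25, 39, 67], [168, 163, 161], [160, 154, 154], [160, 154, 154], [92, 90, 89], [65, 62, 62]]
```

Request:
drive_tool:
  increments:
    - {"grip": -0.3, "tx": 0.128, "ty": -0.11, "tz": 0, "turn": 0}
    - {"grip": -0.3, "tx": 0.128, "ty": -0.11, "tz": 0, "turn": 0}
    - {"grip": -0.3, "tx": 0.128, "ty": -0.11, "tz": 0, "turn": 0}
    - {"grip": -0.3, "tx": 0.128, "ty": -0.11, "tz": -0.08, "turn": 0}
    - {"grip": -0.3, "tx": 0.128, "ty": -0.11, "tz": -0.16, "turn": 0}
    - {"grip": -0.3, "tx": 0.128, "ty": -0.11, "tz": -0.24, "turn": 0}
    - {"grip": -0.3, "tx": 0.128, "ty": -0.11, "tz": -0.3, "turn": 0}
    - {"grip": -0.3, "tx": 0.128, "ty": -0.11, "tz": -0.348, "turn": 0}
    - {"grip": -0.3, "tx": 0.128, "ty": -0.11, "tz": -0.348, "turn": 0}
    - {"grip": -0.3, "tx": 0.128, "ty": -0.11, "tz": -0.348, "turn": 0}
  newtons: 50

```text
clock: 2.6
position: [0.5082, 0.1772, 0.163]
ee_rot: [0.062, -3.14, 0.001]
force: [0.5, -0.3, 0.7]
width: 0.645
```

Request:
drive_tool:
  increments:
    - {"grip": 1, "tx": 0, "ty": 0, "tz": 0, "turn": 0}
    - {"grip": 1, "tx": 0, "ty": 0, "tz": 0, "turn": 0}
    - {"grip": 1, "tx": 0, "ty": 0, "tz": 0, "turn": 0}
    - {"grip": 1, "tx": 0, "ty": 0, "tz": 0, "turn": 0}
    - {"grip": 1, "tx": 0, "ty": 0, "tz": 0, "turn": 0}
    - {"grip": 1, "tx": 0, "ty": 0, "tz": 0, "turn": 0}
  newtons: 50

```text
clock: 3.2
position: [0.5083, 0.1769, 0.1633]
ee_rot: [0.061, -3.14, 0.001]
force: [-1.1, -2.1, 3.8]
width: 0.264
```

```bash
python3 - <<'E'
from h import *
s=observe();print(s["position"],s["force"],s["ft_torque"],s["width"]*92)
im=get_image("wrist")[:,:,::-1];cv2.imwrite("pics/w2.png",im)
cv2.imwrite("pics/w2b.png",cv2.resize(im[120:384,130:380],(750,792))[:600])
E
```

```text
[0.50834919 0.17686805 0.1632936 ] [-1.07536504 -2.12065088  3.79030926] [-0.4157339   0.08707701  0.02431957] 24.28660239155289
```

View pics/w2b.png

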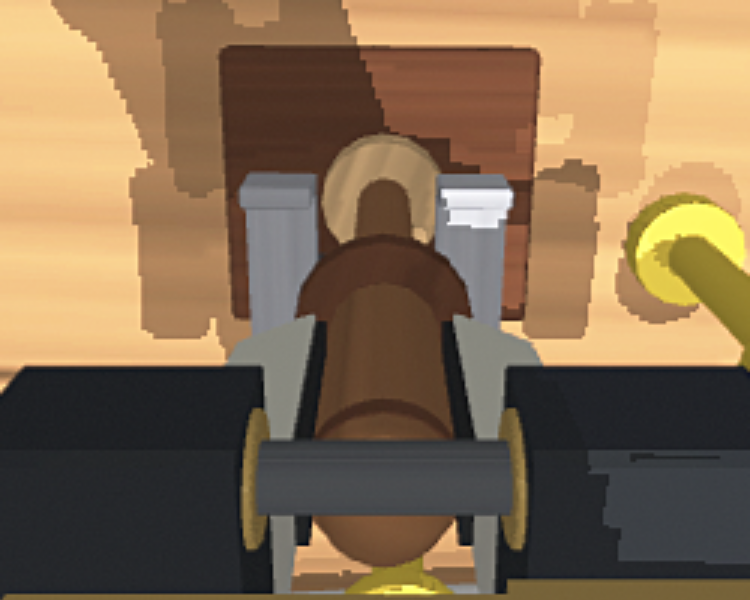

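The picture shows the handle (enlarged crop, centre about (385,400)) held squarely between the pads, with the collar behind both lips. I'll lift it, draw it along -x and raise it.

Request:
drive_tool:
  increments:
    - {"grip": 1, "tx": 0, "ty": 0, "tz": 0.03, "turn": 0}
    - {"grip": 1, "tx": 0, "ty": 0, "tz": 0.06, "turn": 0}
    - {"grip": 1, "tx": 0, "ty": 0, "tz": 0.065, "turn": 0}
    - {"grip": 1, "tx": -0.05, "ty": -0.002, "tz": 0.065, "turn": 0}
    - {"grip": 1, "tx": -0.12, "ty": -0.004, "tz": 0.065, "turn": 0}
    - {"grip": 1, "tx": -0.2, "ty": -0.007, "tz": 0.065, "turn": 0}
    - {"grip": 1, "tx": -0.28, "ty": -0.01, "tz": 0.07, "turn": 0}
    - {"grip": 1, "tx": -0.32, "ty": -0.012, "tz": 0.1, "turn": 0}
    - {"grip": 1, "tx": -0.32, "ty": -0.012, "tz": 0.2, "turn": 0}
    - {"grip": 1, "tx": -0.32, "ty": -0.012, "tz": 0.3, "turn": 0}
    - {"grip": 1, "tx": -0.32, "ty": -0.012, "tz": 0.4, "turn": 0}
    - {"grip": 1, "tx": -0.32, "ty": -0.012, "tz": 0.4, "turn": 0}
    - {"grip": 1, "tx": -0.32, "ty": -0.012, "tz": 0.4, "turn": 0}
  newtons: 60

```text
clock: 4.55
position: [0.3806, 0.1723, 0.3239]
ee_rot: [-0.061, 3.14, 0.001]
force: [-0.9, 0.5, -3.6]
width: 0.266
```

Request:
drive_tool:
  increments:
    - {"grip": 1, "tx": 0.17, "ty": -0.64, "tz": 0, "turn": 0}
    - {"grip": 1, "tx": 0.17, "ty": -0.64, "tz": 0, "turn": 0}
    - {"grip": 1, "tx": 0.17, "ty": -0.64, "tz": 0, "turn": 0}
    - {"grip": 1, "tx": 0.17, "ty": -0.64, "tz": 0, "turn": 0}
    - {"grip": 1, "tx": 0.17, "ty": -0.64, "tz": 0, "turn": 0}
    - {"grip": 1, "tx": 0.17, "ty": -0.64, "tz": 0, "turn": 0}
    - {"grip": 1, "tx": 0.17, "ty": -0.64, "tz": 0, "turn": 0}
    - {"grip": 1, "tx": 0.17, "ty": -0.64, "tz": 0, "turn": 0}
    - {"grip": 1, "tx": 0.17, "ty": -0.64, "tz": 0, "turn": 0}

```text
clock: 5.45
position: [0.4481, -0.0822, 0.3231]
ee_rot: [0.064, -3.14, -0.001]
force: [-0.6, -0.2, -2.0]
width: 0.267
```

```bash
python3 - <<'E'
from h import *
s=observe();print(s["position"],s["clock"],s["force"])
im=get_image("wrist")[:,:,::-1];cv2.imwrite("pics/w3.png",im)
c=proj("wrist",(.482,-.163,.14),s);f=proj("wrist",tuple(np.array(s["position"])-[0,0,.133]),s);print(c,f)
x,y=int(max(0,c[0]-60)),int(max(0,c[1]-60));print("crop origin",x,y)
cv2.imwrite("pics/w3b.png",cv2.resize(im[y:y+120,x:x+160],(800,600),interpolation=cv2.INTER_CUBIC))
E
```

```text
[ 0.44805691 -0.08221916  0.3230766 ] 5.45 [-0.5676244  -0.21958077 -2.01612668]
[194.7 195.9] [257.2 183.6]
crop origin 134 135
```

View pics/w3b.png

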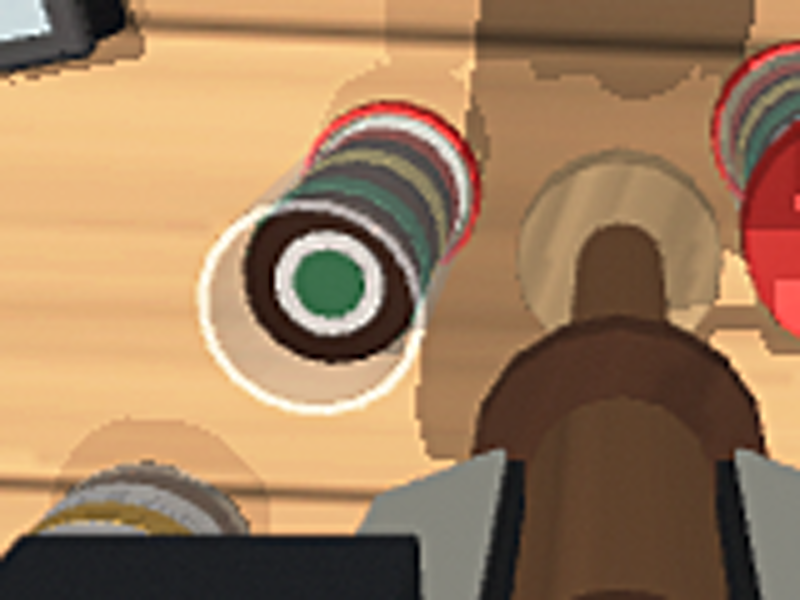

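The crop shows the open rim as a white circle centred at crop (312,304), with the green label of the top cake at (330,283). The pusher's foot is centred at about (620,250), vertically under the grip.

```bash
python3 - <<'E'
from h import *
s=observe();q=lambda x,y,z:ray("wrist",(134+x/5,135+y/5),z,s)
print(s["clock"],s["position"]);print("rim",q(312,304,.14),"label z.12/.11",q(330,283,.12),q(330,283,.11),"foot",q(620,250,.206))
print("rim diam",q(425,304,.14)-q(198,304,.14),"ring",q(395,0*1+180,.008))
print("top again",ray("top",(333.9,204.6),.14))
E
```

```text
5.5 [ 0.4481976  -0.08222929  0.3232989 ]
rim [ 0.4822 -0.1609  0.14  ] label z.12/.11 [ 0.4826 -0.1602  0.12  ] [ 0.4858 -0.1622  0.11  ] foot [ 0.4454 -0.0815  0.206 ]
rim diam [-0.0025  0.0596  0.    ] ring [ 0.4792 -0.1594  0.008 ]
top again [ 0.4851 -0.1635  0.14  ]
```

Request:
drive_tool:
  increments:
    - {"grip": 1, "tx": 0.086, "ty": -0.197, "tz": 0, "turn": 0}
    - {"grip": 1, "tx": 0.086, "ty": -0.197, "tz": 0, "turn": 0}
    - {"grip": 1, "tx": 0.086, "ty": -0.197, "tz": 0, "turn": 0}
    - {"grip": 1, "tx": 0.086, "ty": -0.197, "tz": -0.05, "turn": 0}
    - {"grip": 1, "tx": 0.086, "ty": -0.197, "tz": -0.09, "turn": 0}
    - {"grip": 1, "tx": 0.086, "ty": -0.197, "tz": -0.09, "turn": 0}
    - {"grip": 1, "tx": 0.086, "ty": -0.197, "tz": -0.09, "turn": 0}
    - {"grip": 1, "tx": 0.086, "ty": -0.197, "tz": -0.09, "turn": 0}

```text
clock: 6.3
position: [0.4831, -0.1606, 0.2882]
ee_rot: [-0.066, 3.14, 0.001]
force: [-0.5, -1.4, -2.7]
width: 0.263
```

```bash
python3 - <<'E'
from h import *
s=observe();print(s["position"],s["clock"],s["force"])
im=get_image("wrist")[:,:,::-1];sd=get_image("side")[:,:,::-1]
cv2.imwrite("pics/w4.png",im);cv2.imwrite("pics/s4.png",sd)
c=proj("wrist",(.4822,-.161,.14),s);print("rim proj",c)
a=cv2.resize(im[120:240,200:320],(400,600*2//3),interpolation=cv2.INTER_CUBIC)
b=cv2.resize(sd[165:265,250:350],(400,400),interpolation=cv2.INTER_CUBIC)
cv2.imwrite("pics/c4.png",np.hstack([a,b]))
E
```

```text
[ 0.48310258 -0.16060759  0.28819239] 6.3 [-0.45331174 -1.4230826  -2.71639528]
rim proj [257.  179.1]
```

View pics/c4.png

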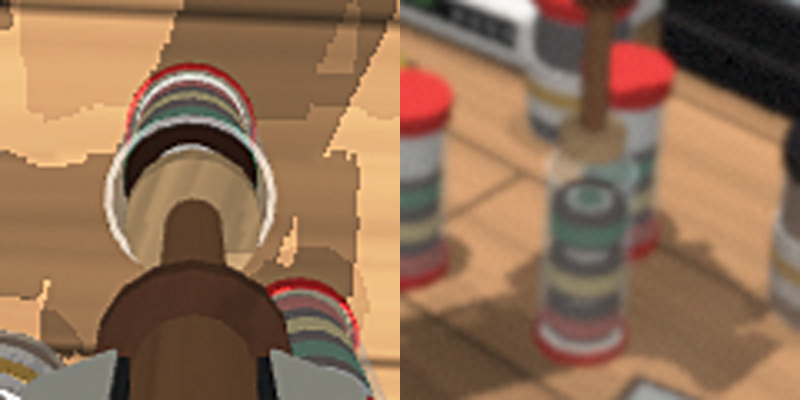

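The left half (wrist) shows the foot over the rim: rim columns 106–275, rim top row 118; foot columns about 124–272, top edge about row 152. The right half (side) shows the foot just above the mouth. I'll work out the offset.

```bash
python3 - <<'E'
from h import *
s=observe();k=400/120;q=lambda x,y,z:ray("wrist",(200+x/k,120+y/k),z,s)
z0=s["position"][2]-.133
print("rim L/R",q(106,198,.14),q(275,198,.14),"rim near x",q(190,118,.14)[0]+.03)
print("foot L/R",q(124,222,z0),q(272,222,z0),"foot near x",q(198,152,z0)[0]+.022, z0)
im=cv2.imread("pics/w4.png")
for r in (183,190,196): print(r,[(c,im[r,c].tolist()) for c in list(range(230,244))+list(range(276,286))])
E
```

```text
rim L/R [ 0.4838 -0.1903  0.14  ] [ 0.4814 -0.1317  0.14  ] rim near x 0.4847
foot L/R [ 0.4877 -0.1829  0.1552] [ 0.4857 -0.1337  0.1552] foot near x 0.48500000000000004 0.15516362251225052
183 [(230, [71, 106, 145]), (231, [90, 118, 145]), (232, [193, 210, 229]), (233, [201, 219, 236]), (234, [102, 121, 141]), (235, [99, 121, 140]), (236, [104, 125, 144]), (237, [99, 119, 136]), (238, [94, 130, 161]), (239, [95, 133, 164]), (240, [92, 128, 156]), (241, [90, 124, 153]), (242, [89, 124, 151]), (243, [93, 128, 157]), (276, [98, 138, 169]), (277, [91, 129, 159]), (278, [93, 115, 135]), (279, [81, 100, 122]), (280, [193, 212, 233]), (281, [205, 223, 238]), (282, [119, 148, 178]), (283, [79, 114, 155]), (284, [79, 115, 155]), (285, [80, 115, 155])]
190 [(230, [81, 116, 156]), (231, [80, 115, 154]), (232, [75, 111, 151]), (233, [69, 105, 146]), (234, [196, 214, 230]), (235, [202, 221, 237]), (236, [170, 190, 210]), (237, [100, 120, 137]), (238, [82, 116, 144]), (239, [88, 123, 151]), (240, [90, 125, 153]), (241, [93, 128, 157]), (242, [95, 131, 161]), (243, [99, 138, 169]), (276, [92, 129, 159]), (277, [75, 112, 141]), (278, [195, 213, 229]), (279, [179, 200, 220]), (280, [86, 118, 152]), (281, [73, 110, 147]), (282, [77, 112, 148]), (283, [77, 112, 147]), (284, [78, 112, 145]), (285, [74, 105, 138])]
196 [(230, [81, 114, 151]), (231, [81, 114, 150]), (232, [79, 114, 150]), (233, [78, 113, 150]), (234, [77, 112, 149]), (235, [77, 113, 149]), (236, [72, 107, 145]), (237, [72, 108, 146]), (238, [138, 164, 189]), (239, [164, 181, 197]), (240, [99, 134, 161]), (241, [99, 140, 171]), (242, [103, 145, 178]), (243, [101, 141, 173]), (276, [83, 120, 159]), (277, [80, 116, 156]), (278, [80, 117, 155]), (279, [81, 118, 157]), (280, [81, 117, 157]), (281, [81, 118, 157]), (282, [81, 117, 156]), (283, [57, 84, 110]), (284, [108, 157, 212]), (285, [112, 164, 219])]
```

The pixel rows put the foot only about 1 mm too far along +y. I'll correct that and enter the mouth.

Request:
drive_tool:
  increments:
    - {"grip": 1, "tx": 0, "ty": -0.003, "tz": 0, "turn": 0}
    - {"grip": 1, "tx": 0, "ty": -0.003, "tz": -0.02, "turn": 0}
    - {"grip": 1, "tx": 0, "ty": -0.003, "tz": -0.04, "turn": 0}
    - {"grip": 1, "tx": 0, "ty": -0.003, "tz": -0.06, "turn": 0}
    - {"grip": 1, "tx": 0, "ty": -0.003, "tz": -0.06, "turn": 0}

```text
clock: 6.9
position: [0.4822, -0.1617, 0.2626]
ee_rot: [0.066, -3.139, -0.002]
force: [1.2, -0.3, -2.6]
width: 0.26
```

Request:
drive_tool:
  increments:
    - {"grip": 1, "tx": 0, "ty": 0, "tz": -0.012, "turn": 0}
    - {"grip": 1, "tx": 0, "ty": 0, "tz": -0.024, "turn": 0}
    - {"grip": 1, "tx": 0, "ty": 0, "tz": -0.036, "turn": 0}
    - {"grip": 1, "tx": 0, "ty": 0, "tz": -0.036, "turn": 0}

```text
clock: 7.3
position: [0.482, -0.1616, 0.2476]
ee_rot: [0.065, -3.139, -0.002]
force: [1.2, 0.3, -1.8]
width: 0.264
```

Request:
drive_tool:
  increments:
    - {"grip": 1, "tx": 0, "ty": 0, "tz": -0.01, "turn": 0}
    - {"grip": 1, "tx": 0, "ty": 0, "tz": -0.02, "turn": 0}
    - {"grip": 1, "tx": 0, "ty": 0, "tz": -0.03, "turn": 0}
    - {"grip": 1, "tx": 0, "ty": 0, "tz": -0.04, "turn": 0}
    - {"grip": 1, "tx": 0, "ty": 0, "tz": -0.04, "turn": 0}

```text
clock: 7.8
position: [0.4817, -0.1616, 0.231]
ee_rot: [0.065, -3.138, -0.002]
force: [-1.0, -0.2, -2.2]
width: 0.264
```

```bash
python3 - <<'E'
from h import *
s=observe();print(s["position"],s["clock"],s["force"],s["joint_efforts"])
im=get_image("wrist")[:,:,::-1];sd=get_image("side")[:,:,::-1]
cv2.imwrite("pics/w5.png",im)
a=cv2.resize(im[120:240,200:320],(400,400),interpolation=cv2.INTER_CUBIC)
b=cv2.resize(sd[165:265,250:350],(400,400),interpolation=cv2.INTER_CUBIC)
cv2.imwrite("pics/c5.png",np.hstack([a,b]));print(observe()["force"])
E
```

```text
[ 0.48174943 -0.16158001  0.23102552] 7.8 [-0.97744885 -0.2383347  -2.23298126] [ 7.91292801e-02 -4.53089583e+01  5.16334668e+00 -3.04696620e+01
  4.33188456e-02 -1.16165243e-01  5.83841326e-02]
[-0.76675418 -0.5887378  -1.63105246]
```

View pics/c5.png

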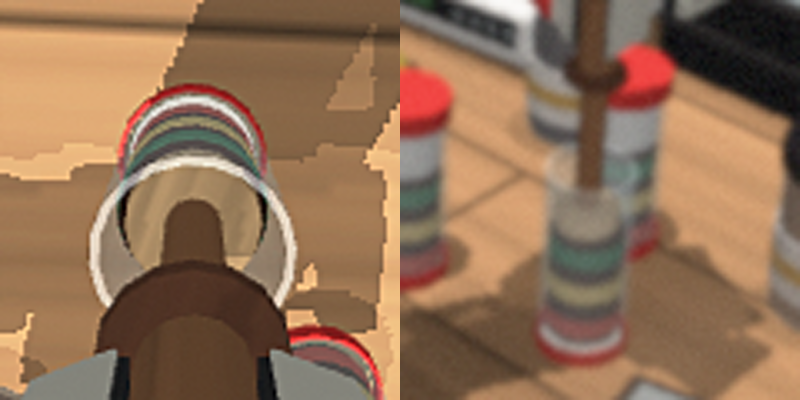

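The foot rests on the stack inside the upright tube (side crop: foot at (590,210)), with a small gap still at the tube floor. I'll keep pushing in small steps.

Request:
drive_tool:
  increments:
    - {"grip": 1, "tx": 0, "ty": 0, "tz": -0.01, "turn": 0}
    - {"grip": 1, "tx": 0, "ty": 0, "tz": -0.02, "turn": 0}
    - {"grip": 1, "tx": 0, "ty": 0, "tz": -0.02, "turn": 0}

```text
clock: 8.2
position: [0.4815, -0.1615, 0.2228]
ee_rot: [0.065, -3.137, -0.002]
force: [-0.1, 0.3, -1.9]
width: 0.266
```

Request:
drive_tool:
  increments:
    - {"grip": 1, "tx": 0, "ty": 0, "tz": -0.005, "turn": 0}
    - {"grip": 1, "tx": 0, "ty": 0, "tz": -0.007, "turn": 0}
    - {"grip": 1, "tx": 0, "ty": 0, "tz": -0.007, "turn": 0}

```text
clock: 8.5
position: [0.4822, -0.1617, 0.2212]
ee_rot: [0.065, -3.139, -0.003]
force: [-3.3, 2.0, 14.5]
width: 0.263
```

Request:
drive_tool:
  increments:
    - {"grip": 1, "tx": 0, "ty": 0, "tz": -0.005, "turn": 0}
    - {"grip": 1, "tx": 0, "ty": 0, "tz": -0.005, "turn": 0}

```text
clock: 8.7
position: [0.4829, -0.1621, 0.2212]
ee_rot: [-0.065, 3.14, 0.003]
force: [-5.9, 2.1, 22.6]
width: 0.265
```

That is a firm press: about 17 N, then about 24 N after weight, at the predicted height. Now I'll retract.

Request:
drive_tool:
  increments:
    - {"grip": 1, "tx": 0, "ty": 0, "tz": 0.01, "turn": 0}
    - {"grip": 1, "tx": 0, "ty": 0, "tz": 0.04, "turn": 0}
    - {"grip": 1, "tx": 0, "ty": 0, "tz": 0.08, "turn": 0}
    - {"grip": 1, "tx": 0, "ty": 0, "tz": 0.12, "turn": 0}
    - {"grip": 1, "tx": 0, "ty": 0, "tz": 0.17, "turn": 0}
    - {"grip": 1, "tx": 0, "ty": 0, "tz": 0.22, "turn": 0}
    - {"grip": 1, "tx": 0, "ty": 0, "tz": 0.26, "turn": 0}
    - {"grip": 1, "tx": 0, "ty": 0, "tz": 0.26, "turn": 0}

```text
clock: 9.5
position: [0.4838, -0.1625, 0.3274]
ee_rot: [-0.065, 3.137, 0.002]
force: [0.0, 0.6, -3.1]
width: 0.264
```

```bash
python3 - <<'E'
from h import *
s=observe();print(s["position"],s["clock"],s["force"])
sd=get_image("side")[:,:,::-1]; im=get_image("wrist")[:,:,::-1]
cv2.imwrite("pics/w6.png",im)
a=cv2.resize(im[120:240,200:320],(400,400),interpolation=cv2.INTER_CUBIC)
b=cv2.resize(sd[165:265,250:350],(400,400),interpolation=cv2.INTER_CUBIC)
cv2.imwrite("pics/c6.png",np.hstack([a,b]))
E
```

```text
[ 0.48383062 -0.16252585  0.32736016] 9.5 [ 0.04629064  0.55651083 -3.09646377]
```

View pics/c6.png

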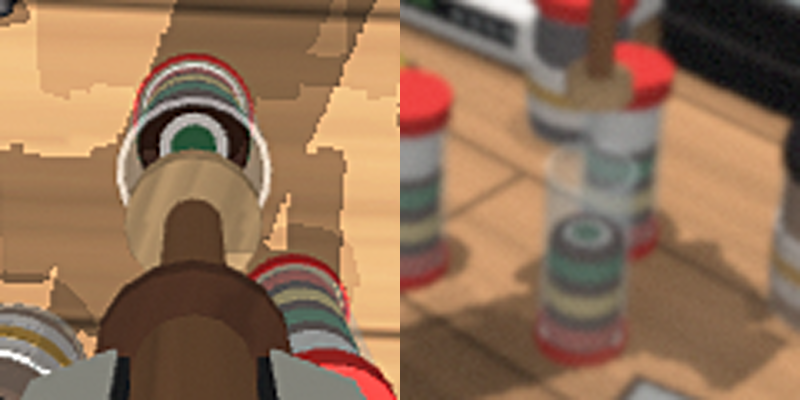

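The cakes are home (the gap at the floor is gone), the tube is upright where it was, and the collar and foot sit the same in the gripper, so there was no slip. Next I'll carry the pusher back in front of the fork.

Request:
drive_tool:
  increments:
    - {"grip": 1, "tx": -0.26, "ty": 0.837, "tz": 0, "turn": 0}
    - {"grip": 1, "tx": -0.26, "ty": 0.837, "tz": 0, "turn": 0}
    - {"grip": 1, "tx": -0.26, "ty": 0.837, "tz": 0, "turn": 0}
    - {"grip": 1, "tx": -0.26, "ty": 0.837, "tz": 0, "turn": 0}
    - {"grip": 1, "tx": -0.26, "ty": 0.837, "tz": 0, "turn": 0}
    - {"grip": 1, "tx": -0.26, "ty": 0.837, "tz": 0, "turn": 0}
    - {"grip": 1, "tx": -0.26, "ty": 0.837, "tz": 0, "turn": 0}
    - {"grip": 1, "tx": -0.26, "ty": 0.837, "tz": 0, "turn": 0}
    - {"grip": 1, "tx": -0.26, "ty": 0.837, "tz": 0, "turn": 0}
    - {"grip": 1, "tx": -0.26, "ty": 0.837, "tz": 0, "turn": 0}
    - {"grip": 1, "tx": -0.26, "ty": 0.837, "tz": -0.1, "turn": 0}
    - {"grip": 1, "tx": -0.26, "ty": 0.837, "tz": -0.2, "turn": 0}
    - {"grip": 1, "tx": -0.26, "ty": 0.837, "tz": -0.3, "turn": 0}
    - {"grip": 1, "tx": -0.26, "ty": 0.837, "tz": -0.345, "turn": 0}
    - {"grip": 1, "tx": -0.26, "ty": 0.837, "tz": -0.345, "turn": 0}
    - {"grip": 1, "tx": -0.26, "ty": 0.837, "tz": -0.345, "turn": 0}

```text
clock: 11.2
position: [0.3793, 0.172, 0.1874]
ee_rot: [-0.062, 3.14, 0.003]
force: [0.7, 0.4, -2.1]
width: 0.264
```

Request:
drive_tool:
  increments:
    - {"grip": 1, "tx": 0.06, "ty": 0.002, "tz": 0.005, "turn": 0}
    - {"grip": 1, "tx": 0.12, "ty": 0.004, "tz": 0.005, "turn": 0}
    - {"grip": 1, "tx": 0.18, "ty": 0.006, "tz": 0.005, "turn": 0}
    - {"grip": 1, "tx": 0.24, "ty": 0.008, "tz": 0.005, "turn": 0}
    - {"grip": 1, "tx": 0.29, "ty": 0.01, "tz": 0.005, "turn": 0}
    - {"grip": 1, "tx": 0.322, "ty": 0.011, "tz": 0.005, "turn": 0}
    - {"grip": 1, "tx": 0.322, "ty": 0.011, "tz": 0.005, "turn": 0}
    - {"grip": 1, "tx": 0.322, "ty": 0.011, "tz": 0.005, "turn": 0}

```text
clock: 12.0
position: [0.5079, 0.1763, 0.1899]
ee_rot: [-0.062, 3.14, 0.003]
force: [-0.2, -0.5, -2.2]
width: 0.263
```

Now I'll lower to the hanging height (TCP 0.1633), which is 26.5 mm down.

Request:
drive_tool:
  increments:
    - {"grip": 1, "tx": 0.001, "ty": 0.001, "tz": -0.02, "turn": 0}
    - {"grip": 1, "tx": 0.001, "ty": 0.001, "tz": -0.04, "turn": 0}
    - {"grip": 1, "tx": 0.001, "ty": 0.001, "tz": -0.055, "turn": 0}
    - {"grip": 1, "tx": 0.001, "ty": 0.001, "tz": -0.066, "turn": 0}
    - {"grip": 1, "tx": 0.001, "ty": 0.001, "tz": -0.067, "turn": 0}
    - {"grip": 1, "tx": 0.001, "ty": 0.001, "tz": -0.067, "turn": 0}

```text
clock: 12.6
position: [0.5078, 0.1767, 0.1633]
ee_rot: [0.062, -3.141, -0.003]
force: [-2.9, -0.5, 5.1]
width: 0.265
```

```bash
python3 - <<'E'
from h import *
s=observe();print(s["position"],s["clock"],s["force"])
im=get_image("wrist")[:,:,::-1];a=cv2.imread("pics/w2.png");cv2.imwrite("pics/w7.png",im)
f=lambda i:cv2.resize(i[150:270,180:310],(400,369),interpolation=cv2.INTER_CUBIC)
cv2.imwrite("pics/c7.png",np.hstack([f(a),f(im)]))
E
```

```text
[0.50777368 0.17667412 0.16326457] 12.6 [-2.93134152 -0.51161644  5.05751936]
```

View pics/c7.png

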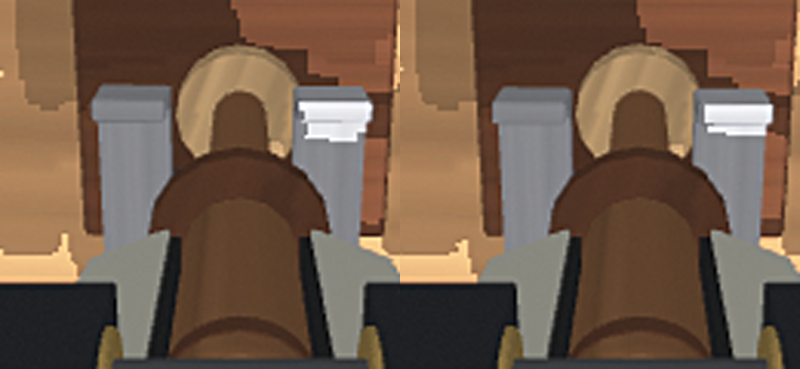

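The before (left) and after (right) pictures match: the collar is seated on the prongs behind the lips. Release, then rise.

Request:
drive_tool:
  increments:
    - {"grip": 0.2, "tx": 0, "ty": 0, "tz": 0, "turn": 0}
    - {"grip": 0, "tx": 0, "ty": 0, "tz": 0, "turn": 0}
    - {"grip": -0.3, "tx": 0, "ty": 0, "tz": 0, "turn": 0}
    - {"grip": -0.3, "tx": 0, "ty": 0, "tz": 0, "turn": 0}
    - {"grip": -0.3, "tx": 0, "ty": 0, "tz": 0, "turn": 0}

```text
clock: 13.15
position: [0.5078, 0.1767, 0.1632]
ee_rot: [0.062, -3.141, -0.003]
force: [0.3, -0.0, -0.4]
width: 0.629
```

Request:
drive_tool:
  increments:
    - {"grip": -0.3, "tx": 0, "ty": 0, "tz": 0.03, "turn": 0}
    - {"grip": -0.3, "tx": 0, "ty": 0, "tz": 0.1, "turn": 0}
    - {"grip": -0.3, "tx": 0, "ty": 0, "tz": 0.2, "turn": 0}
    - {"grip": -0.3, "tx": 0, "ty": 0, "tz": 0.3, "turn": 0}
    - {"grip": -0.3, "tx": -0.12, "ty": 0.11, "tz": 0.348, "turn": 0}
    - {"grip": -0.3, "tx": -0.126, "ty": 0.11, "tz": 0.348, "turn": 0}
    - {"grip": -0.3, "tx": -0.126, "ty": 0.11, "tz": 0.348, "turn": 0}
    - {"grip": -0.3, "tx": -0.126, "ty": 0.11, "tz": 0.348, "turn": 0}
    - {"grip": -0.3, "tx": -0.126, "ty": 0.11, "tz": 0.348, "turn": 0}

```text
clock: 14.05
position: [0.4581, 0.2197, 0.3025]
ee_rot: [-0.059, 3.141, 0.002]
force: [-0.4, -0.2, -0.0]
width: 0.65
```

```bash
python3 - <<'E'
from h import *
s=observe();print(s["position"],s["clock"],s["force"],s["width"])
im=get_image("wrist")[:,:,::-1];a=cv2.imread("pics/w1.png");t=get_image("top")[:,:,::-1];t0=cv2.imread("pics/top0.png")
f=lambda i:cv2.resize(i[150:260,180:310],(390,330),interpolation=cv2.INTER_CUBIC)
g=lambda i:cv2.resize(i[100:270,80:440],(390,184))
cv2.imwrite("pics/c8.png",np.vstack([np.hstack([f(a),f(im)]),np.hstack([g(t0),g(t)])]))
E
```

```text
[0.4580522  0.21971104 0.3024824 ] 14.05 [-0.35445209 -0.16594211 -0.03499031] 0.6500419606998797
```

View pics/c8.png

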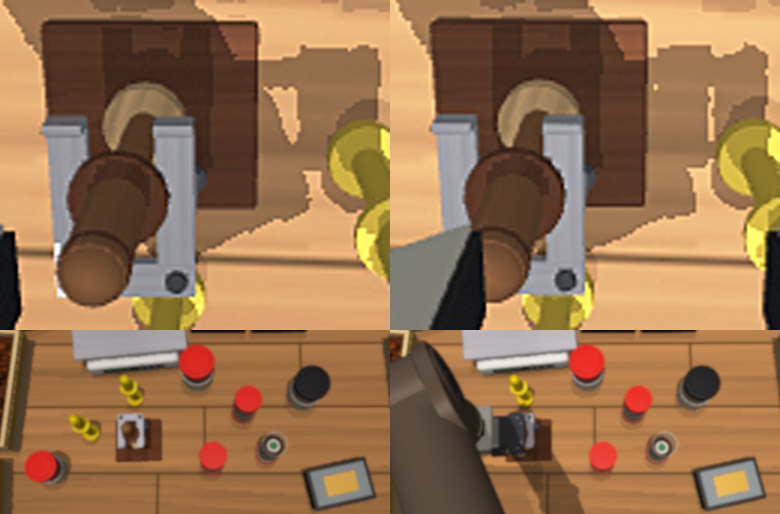

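```bash
python3 -c "
from cell import *
print(sign_off())"
```

```text
the job is handed in; nothing more can be done
None
```

I handed the job in at about 14 s of robot time. The sign-off gives no verdict, so what follows rests on my own last checks.

- **Pushing:** I unhooked the brown pusher over the lips and rammed the cakes down until the pusher stopped at the height where all three should be home. I pressed with about 17 N, then about 24 N. The second press was slightly above the suggested 10 to 20 N, but far below the 60 N that crushes the cakes.
- **Tube and other goods:** After I withdrew the pusher, the pictures showed the cakes down with no gap at the floor and the tube upright where it was. In the final top view the other goods in sight had not moved. The arm hid the smaller jar and the left-hand yellow pusher in that view; the wrist view still showed part of that yellow pusher, apparently in place.
- **Pusher:** It hangs upright by its collar behind both lips, about 2 mm sideways of where it started (10 mm allowed). The gripper was clear of everything, with the force reading near zero.

One check disagreed: the top camera put the tube about 3 mm away from the wrist camera's position in x and in y. I used the wrist camera's, and the pusher went into the mouth without touching the rim. The first move call was refused because its rows left out some values, and it moved nothing.

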